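# Build up the stepped felt stack on a goldsmith's polishing spindle

### The job

Pull the lever of the polishing spindle fully over towards the robot to lock it before you handle anything that goes on it; then thread every felt lap that is there onto the spindle, largest at the bottom and each next one smaller, right down and flat (if a lap already on it is not the largest of those present, take it off first), and slip the knurled clamp collar on top. Only then throw the lever fully over to the far side again to release the spindle, and leave the other tools where they are.

Things in the scene. Friction and masses are not known exactly. Their poses are not given: they have to be found in the camera images.
- spindle_foot (a point): foot of the vertical polishing spindle: centre of the upper face of its steel flange (44 mm across), 14 mm above the bench, on which the lowest lap sits. Axes: z up along the spindle, +y away from the lock lever, +x to the far side. The steel spindle is 16 mm thick and rises 62 mm above this point, the last 10 mm tapering to a 7 mm nose
- polisher: the polishing unit's green plate (200 mm along its x, 300 mm along its y, 8 mm thick), fixed to the bench, origin at the centre of its underside, same axes as the spindle's. The spindle stands 70 mm from the origin along +y. A low curved splash guard, 38 mm above the bench, stands 85 mm from the spindle on its far (+x) side only
- lap_a_mid (a point): centre (half-way up, on the axis) of the hard-felt polishing lap of 70 mm diameter: a cream disc 9 mm thick with a 20 mm bore in a steel bush; z is its axis, both faces are alike. It lies flat on the board or is already on the spindle; some laps are missing at some starts (no pose)
- lap_b_mid (a point): centre (half-way up, on the axis) of the hard-felt polishing lap of 63 mm diameter: a cream disc 9 mm thick with a 20 mm bore in a steel bush; z is its axis, both faces are alike. It lies flat on the board or is already on the spindle; some laps are missing at some starts (no pose)
- lap_c_mid (a point): centre (half-way up, on the axis) of the hard-felt polishing lap of 56 mm diameter: a cream disc 9 mm thick with a 20 mm bore in a steel bush; z is its axis, both faces are alike. It lies flat on the board or is already on the spindle; some laps are missing at some starts (no pose)
- lap_d_mid (a point): centre (half-way up, on the axis) of the hard-felt polishing lap of 49 mm diameter: a cream disc 9 mm thick with a 20 mm bore in a steel bush; z is its axis, both faces are alike. It lies flat on the board or is already on the spindle; some laps are missing at some starts (no pose)
- lap_e_mid (a point): centre (half-way up, on the axis) of the hard-felt polishing lap of 42 mm diameter: a cream disc 9 mm thick with a 20 mm bore in a steel bush; z is its axis, both faces are alike. It lies flat on the board or is already on the spindle; some laps are missing at some starts (no pose)
- collar_mid (a point): centre (half-way up, on the axis) of the dark knurled steel clamp collar, 36 mm diameter, 12 mm high, 20 mm through bore; both ends are alike; starts on the board, always there. It is slipped on, not screwed
- lock (a joint): spindle lock lever: 0 rad leaning fully towards the robot (locked), 1.0 rad thrown fully over to the far side (released; starts at 0.88 to 1.0). Swings about the unit's y axis, stays where it is left; takes about 1 N at its knob
- lock_tip (a point): centre of the lever's black ball knob (26 mm diameter), 55 mm from the hinge, at 78 mm above the bench at either end of its swing; the knob travels 53 mm along the unit's +x from locked to released, 7 mm higher at mid-swing. Lies 160 mm from the spindle along the unit's -y
- board: grey ceramic soldering board, fixed, 300 mm (its x) by 370 mm (its y), 14 mm thick; the origin is the centre of its underside. The laps lie on it and there is room on it to lay a lap aside
- tweezers_mid (a point): middle of a bystander: steel soldering tweezers, 150 mm long, 20 mm wide, 12 mm high, lying at the far edge of the board
- bench_block_mid (a point): middle of a bystander: square steel bench block, 75 x 75 x 22 mm, on the bench just in front of the board
- charcoal_mid (a point): middle of a bystander: black charcoal soldering block, 60 x 100 x 32 mm, beyond the board
- flux_jar_mid (a point): middle of a bystander: small amber glass jar with a steel lid, 54 mm across, 62 mm high, standing beyond the board
- hammer_mid (a point): middle of a bystander: hammer with a wooden handle, 240 mm long, lying beyond the polishing unit
- mandrel_mid (a point): middle of a bystander: tapered steel ring mandrel with a wooden handle, 250 mm long, 26 mm thick, lying left of the board
Things that resemble listed ones, but are neither listed nor needed, are in the scene too. What is shaped like the part that bears lap_d_mid but blue is not meant. What is shaped like the part that bears lap_a_mid but black or red is not meant.

How it is judged (in metres and radians):
On the way, in this order (a step that is already met when the one before it is completed fails the run):
1. the lock lever is pulled over towards the robot (value of joint lock below 0.12 rad), for 0.2 s.
2. all laps present are on the spindle, largest at the bottom, with the clamp collar on top (horizontal distance between each of lap_a_mid, lap_b_mid, lap_c_mid, lap_d_mid, lap_e_mid, collar_mid and spindle_foot below 0.005 m and angle between the z axis of each of lap_a_mid, lap_b_mid, lap_c_mid, lap_d_mid, lap_e_mid, collar_mid and the z axis of spindle_foot, either way round below 0.1 rad and z of each of lap_a_mid, lap_b_mid, lap_c_mid, lap_d_mid, lap_e_mid in the frame of spindle_foot below 0.047 m and z of collar_mid in the frame of spindle_foot below 0.058 m and ((angle between lap_a_mid's own z axis and vertical below 1.5 rad and z of lap_b_mid in the frame of lap_a_mid above 0.004 m) or (angle between lap_a_mid's own z axis and vertical above 1.6 rad and z of lap_b_mid in the frame of lap_a_mid below -0.004 m)) and ((angle between lap_a_mid's own z axis and vertical below 1.5 rad and z of lap_c_mid in the frame of lap_a_mid above 0.004 m) or (angle between lap_a_mid's own z axis and vertical above 1.6 rad and z of lap_c_mid in the frame of lap_a_mid below -0.004 m)) and ((angle between lap_a_mid's own z axis and vertical below 1.5 rad and z of lap_d_mid in the frame of lap_a_mid above 0.004 m) or (angle between lap_a_mid's own z axis and vertical above 1.6 rad and z of lap_d_mid in the frame of lap_a_mid below -0.004 m)) and ((angle between lap_a_mid's own z axis and vertical below 1.5 rad and z of lap_e_mid in the frame of lap_a_mid above 0.004 m) or (angle between lap_a_mid's own z axis and vertical above 1.6 rad and z of lap_e_mid in the frame of lap_a_mid below -0.004 m)) and ((angle between lap_a_mid's own z axis and vertical below 1.5 rad and z of collar_mid in the frame of lap_a_mid above 0.004 m) or (angle between lap_a_mid's own z axis and vertical above 1.6 rad and z of collar_mid in the frame of lap_a_mid below -0.004 m)) and ((angle between lap_b_mid's own z axis and vertical below 1.5 rad and z of lap_c_mid in the frame of lap_b_mid above 0.004 m) or (angle between lap_b_mid's own z axis and vertical above 1.6 rad and z of lap_c_mid in the frame of lap_b_mid below -0.004 m)) and ((angle between lap_b_mid's own z axis and vertical below 1.5 rad and z of lap_d_mid in the frame of lap_b_mid above 0.004 m) or (angle between lap_b_mid's own z axis and vertical above 1.6 rad and z of lap_d_mid in the frame of lap_b_mid below -0.004 m)) and ((angle between lap_b_mid's own z axis and vertical below 1.5 rad and z of lap_e_mid in the frame of lap_b_mid above 0.004 m) or (angle between lap_b_mid's own z axis and vertical above 1.6 rad and z of lap_e_mid in the frame of lap_b_mid below -0.004 m)) and ((angle between lap_b_mid's own z axis and vertical below 1.5 rad and z of collar_mid in the frame of lap_b_mid above 0.004 m) or (angle between lap_b_mid's own z axis and vertical above 1.6 rad and z of collar_mid in the frame of lap_b_mid below -0.004 m)) and ((angle between lap_c_mid's own z axis and vertical below 1.5 rad and z of lap_d_mid in the frame of lap_c_mid above 0.004 m) or (angle between lap_c_mid's own z axis and vertical above 1.6 rad and z of lap_d_mid in the frame of lap_c_mid below -0.004 m)) and ((angle between lap_c_mid's own z axis and vertical below 1.5 rad and z of lap_e_mid in the frame of lap_c_mid above 0.004 m) or (angle between lap_c_mid's own z axis and vertical above 1.6 rad and z of lap_e_mid in the frame of lap_c_mid below -0.004 m)) and ((angle between lap_c_mid's own z axis and vertical below 1.5 rad and z of collar_mid in the frame of lap_c_mid above 0.004 m) or (angle between lap_c_mid's own z axis and vertical above 1.6 rad and z of collar_mid in the frame of lap_c_mid below -0.004 m)) and ((angle between lap_d_mid's own z axis and vertical below 1.5 rad and z of lap_e_mid in the frame of lap_d_mid above 0.004 m) or (angle between lap_d_mid's own z axis and vertical above 1.6 rad and z of lap_e_mid in the frame of lap_d_mid below -0.004 m)) and ((angle between lap_d_mid's own z axis and vertical below 1.5 rad and z of collar_mid in the frame of lap_d_mid above 0.004 m) or (angle between lap_d_mid's own z axis and vertical above 1.6 rad and z of collar_mid in the frame of lap_d_mid below -0.004 m)) and ((angle between lap_e_mid's own z axis and vertical below 1.5 rad and z of collar_mid in the frame of lap_e_mid above 0.004 m) or (angle between lap_e_mid's own z axis and vertical above 1.6 rad and z of collar_mid in the frame of lap_e_mid below -0.004 m)) and value of joint lock below 0.3 rad), for 0.3 s.
3. the spindle lock lever is thrown over to the released side (value of joint lock above 0.88 rad), for 0.2 s.
At the end, for the whole second after the job is handed in: every lap present and the collar are on the spindle (axis within 5 mm, flat within 0.1 rad, all down: no lap centre more than 47 mm and the collar's centre no more than 58 mm above the flange), each smaller lap above every larger one and the collar above them all; the lock lever is beyond 0.88 rad (horizontal distance between each of lap_a_mid, lap_b_mid, lap_c_mid, lap_d_mid, lap_e_mid, collar_mid and spindle_foot below 0.005 m and angle between the z axis of each of lap_a_mid, lap_b_mid, lap_c_mid, lap_d_mid, lap_e_mid, collar_mid and the z axis of spindle_foot, either way round below 0.1 rad and z of each of lap_a_mid, lap_b_mid, lap_c_mid, lap_d_mid, lap_e_mid in the frame of spindle_foot below 0.047 m and z of collar_mid in the frame of spindle_foot below 0.058 m and ((angle between lap_a_mid's own z axis and vertical below 1.5 rad and z of lap_b_mid in the frame of lap_a_mid above 0.004 m) or (angle between lap_a_mid's own z axis and vertical above 1.6 rad and z of lap_b_mid in the frame of lap_a_mid below -0.004 m)) and ((angle between lap_a_mid's own z axis and vertical below 1.5 rad and z of lap_c_mid in the frame of lap_a_mid above 0.004 m) or (angle between lap_a_mid's own z axis and vertical above 1.6 rad and z of lap_c_mid in the frame of lap_a_mid below -0.004 m)) and ((angle between lap_a_mid's own z axis and vertical below 1.5 rad and z of lap_d_mid in the frame of lap_a_mid above 0.004 m) or (angle between lap_a_mid's own z axis and vertical above 1.6 rad and z of lap_d_mid in the frame of lap_a_mid below -0.004 m)) and ((angle between lap_a_mid's own z axis and vertical below 1.5 rad and z of lap_e_mid in the frame of lap_a_mid above 0.004 m) or (angle between lap_a_mid's own z axis and vertical above 1.6 rad and z of lap_e_mid in the frame of lap_a_mid below -0.004 m)) and ((angle between lap_a_mid's own z axis and vertical below 1.5 rad and z of collar_mid in the frame of lap_a_mid above 0.004 m) or (angle between lap_a_mid's own z axis and vertical above 1.6 rad and z of collar_mid in the frame of lap_a_mid below -0.004 m)) and ((angle between lap_b_mid's own z axis and vertical below 1.5 rad and z of lap_c_mid in the frame of lap_b_mid above 0.004 m) or (angle between lap_b_mid's own z axis and vertical above 1.6 rad and z of lap_c_mid in the frame of lap_b_mid below -0.004 m)) and ((angle between lap_b_mid's own z axis and vertical below 1.5 rad and z of lap_d_mid in the frame of lap_b_mid above 0.004 m) or (angle between lap_b_mid's own z axis and vertical above 1.6 rad and z of lap_d_mid in the frame of lap_b_mid below -0.004 m)) and ((angle between lap_b_mid's own z axis and vertical below 1.5 rad and z of lap_e_mid in the frame of lap_b_mid above 0.004 m) or (angle between lap_b_mid's own z axis and vertical above 1.6 rad and z of lap_e_mid in the frame of lap_b_mid below -0.004 m)) and ((angle between lap_b_mid's own z axis and vertical below 1.5 rad and z of collar_mid in the frame of lap_b_mid above 0.004 m) or (angle between lap_b_mid's own z axis and vertical above 1.6 rad and z of collar_mid in the frame of lap_b_mid below -0.004 m)) and ((angle between lap_c_mid's own z axis and vertical below 1.5 rad and z of lap_d_mid in the frame of lap_c_mid above 0.004 m) or (angle between lap_c_mid's own z axis and vertical above 1.6 rad and z of lap_d_mid in the frame of lap_c_mid below -0.004 m)) and ((angle between lap_c_mid's own z axis and vertical below 1.5 rad and z of lap_e_mid in the frame of lap_c_mid above 0.004 m) or (angle between lap_c_mid's own z axis and vertical above 1.6 rad and z of lap_e_mid in the frame of lap_c_mid below -0.004 m)) and ((angle between lap_c_mid's own z axis and vertical below 1.5 rad and z of collar_mid in the frame of lap_c_mid above 0.004 m) or (angle between lap_c_mid's own z axis and vertical above 1.6 rad and z of collar_mid in the frame of lap_c_mid below -0.004 m)) and ((angle between lap_d_mid's own z axis and vertical below 1.5 rad and z of lap_e_mid in the frame of lap_d_mid above 0.004 m) or (angle between lap_d_mid's own z axis and vertical above 1.6 rad and z of lap_e_mid in the frame of lap_d_mid below -0.004 m)) and ((angle between lap_d_mid's own z axis and vertical below 1.5 rad and z of collar_mid in the frame of lap_d_mid above 0.004 m) or (angle between lap_d_mid's own z axis and vertical above 1.6 rad and z of collar_mid in the frame of lap_d_mid below -0.004 m)) and ((angle between lap_e_mid's own z axis and vertical below 1.5 rad and z of collar_mid in the frame of lap_e_mid above 0.004 m) or (angle between lap_e_mid's own z axis and vertical above 1.6 rad and z of collar_mid in the frame of lap_e_mid below -0.004 m)) and value of joint lock above 0.88 rad); the robot touches nothing.
It fails at once if a lap or the collar is gripped while the spindle is not locked (lever beyond 0.3 rad) (value of joint lock above 0.3 rad and (contact force between the fingers and lap_a above 2 N or contact force between the fingers and lap_b above 2 N or contact force between the fingers and lap_c above 2 N or contact force between the fingers and lap_d above 2 N or contact force between the fingers and lap_e above 2 N or contact force between the fingers and collar above 2 N)).
It fails at once if one of the bystanders (tweezers, bench block, charcoal, flux jar, hammer, mandrel) is pushed more than 4 cm from its place (distance of any of tweezers_mid, bench_block_mid, charcoal_mid, flux_jar_mid, hammer_mid, mandrel_mid from where it was at the start of the episode above 0.04 m).
Of lap_a, lap_b, lap_c, lap_d, lap_e only 4 to 5 are there at a start; the rules pass over those that are not, and their reading is None.
At some moment in a run one of lap_a, lap_b, lap_c, lap_d, lap_e, collar may be knocked a few centimetres aside while the robot is not near it.
Once in a run the grip may slacken for a moment while it holds something.
It also fails if it takes over 210 s, if anything falls off the work surface, if the arm or the gripper's body presses on something with over 40 N, if the wrist force passes 120 N, or if a joint passes its speed limit or range.

### The arm

A 6-joint arm with a two-finger parallel gripper is mounted at the origin on the work surface. World frame = base frame: x ahead of the robot, y to its left, z up, the work surface at z = 0. Lengths are in m, angles in degrees, forces in N, time in s.
With the tool pointing down it reaches from about 0.4 to 0.825 m from the base axis. Payload 7 kg.
Tool frame: the origin (TCP) lies midway between the tips of the shut fingers; the grasp point (between the pads) lies 19 mm behind it; z points along the fingers, x is the direction in which the jaws open and shut, and the axes are right-handed (so a half turn about z gives the same grasp; the last joint's range is limited). The gripper opens to 88 mm and grips with 3 to 60 N. Pads are 19 mm wide; open, the fingers measure 130 mm over their backs; the gripper's body (78 mm by 193 mm) begins 47 mm behind the grasp point.
Start: joints at [93.169, 20.546, 0.682, 0, -70.136, -16.507], TCP at [0.156, 0.657, 0.227] pointing down, gripper open.
Joint ranges: [-176.03, 176.03], [-82.01, 121.73], [-58.28, 71.71], [-173.87, 95.51], [-174.79, -0.11], [-173.66, 173.66]. Speed limits (degrees/s): [136.94, 136.94, 172.46, 180, 180, 180].

### API

Orientations are given as [roll, pitch, yaw] about the fixed x, y, z axes, in that order (R = Rz(yaw) Ry(pitch) Rx(roll)).
In Python, from plant import * gives the robot as it stands. The module is installed in compiled form; this text tells all that it offers.
- The arm moves only by the shell command python3 -m pendant 'ROWS' [OPENING]. ROWS is JSON, a list that holds one entry, the list of rows, each a list of 6 numbers: the shift along the world's x, y, z in mm, then the turn, a rotation vector about the world's x, y, z in degrees. A call has 1 to 10 rows; each row is the pose to reach, as a shift and turn from the pose commanded when the call began; what a row does not reach only later rows make up. A row lasts 1/8 s, in which the tool goes at most 62.5 mm and 10.7 degrees, less where a joint would pass 70% of its speed; a pose out of reach is approached as far as the arm can. A call with a gripper value outside its range is refused whole. OPENING is the closure, from -1 (fully open) to 1 (shut), set as the call begins (- or left out, the last holds). The fingers move at their own pace and stop on an object; the grip force is fixed at half the most. Time passes only in rows, so rows that repeat a pose let the fingers close. It gives the time, the measured TCP pose, the force and the opening at its end, in the units of the state.
- get_obs(): the state, without advancing time (a new reading comes with each control period).
- snapshot(name): name is "scene" or "side" or "wrist"; returns a dict with "pixels" (384x512x3 uint8, red, green, blue), "depth" (384x512 float32, m along the optical axis (not along the pixel's ray), 0 where there is no reading), "fx", "fy", "cx", "cy" (pixels), "pose" (4x4, takes a point from camera to world coordinates); the wrist camera has in their place "tool_from_camera" (4x4, takes a point from camera to tool coordinates, whose origin is the TCP and whose axes are the tool frame's). Camera axes: x right, y down, z forward; pixel columns grow to the right and rows downward; lengths in m; the calibration is good to about 2 mm. A picture is of the moment at which its call begins: read the wrist's pose just before it.
- close_job(): hands the job in, once; it reports no verdict.
The state is a dict: "clock": time; "joint_pos": joint angles; "qvel": joint speeds; "tau": joint torques, N m; "tool_pos": TCP position; "orientation": TCP orientation; "force": force on the tool from outside, world axes, zero at the start; "moment": the same for the moment, N m; "opening": finger opening in m.
Only numpy, scipy, OpenCV 4.12 (cv2) and the standard library are available. Lean on these libraries where they do the work, as an engineer would, in place of code of your own. Each camera call takes 0.05 s, during which the arm holds its last target. There are 200 camera calls.

## Working session

There is one attempt and no reset: what is moved stays moved. The work goes in short steps, Python scripts to look and compute and a shell command to move; the robot and the scene stay as the last step left them, time stands still between calls to the robot, and variables do not carry over. Pictures are saved under pics/ and viewed, about 12 in all and at most 16, crops included, and the job is handed in when it is done.

```bash
mkdir -p pics
cat > h.py <<'E'
from plant import *
import numpy as np, cv2
from scipy.spatial.transform import Rotation as R
def grab(name):
    o=get_obs(); s=snapshot(name)
    if name=="wrist":
        T=np.eye(4);T[:3,:3]=R.from_euler('xyz',o["orientation"],degrees=True).as_matrix();T[:3,3]=o["tool_pos"]
        s["pose"]=T@s["tool_from_camera"]
    return s
def cloud(s):
    d=s["depth"];v,u=np.mgrid[:384,:512]
    P=np.stack([(u-s["cx"])/s["fx"]*d,(v-s["cy"])/s["fy"]*d,d],-1)
    W=P@s["pose"][:3,:3].T+s["pose"][:3,3]; W[d==0]=np.nan
    return W
def save(s,f,k=1.5): cv2.imwrite("pics/"+f,cv2.resize(s["pixels"][:,:,::-1],None,fx=k,fy=k,interpolation=cv2.INTER_CUBIC))
E
python3 - <<'E'
from h import *
import pickle
print(get_obs())
for n in("scene","side","wrist"):
    s=grab(n);save(s,n+"0.png");pickle.dump(s,open(n+"0.pkl","wb"));print(n,s["pose"].round(3).tolist(),s["fx"])
E
```

```text
{'clock': 0.0, 'joint_pos': array([ 9.31671404e+01,  2.05925490e+01,  6.33583540e-01, -1.87615183e-02,
       -7.01352585e+01, -1.65083384e+01]), 'qvel': array([-0.03254252,  0.02168385, -0.00712835,  0.11621764,  0.08517133,
        0.03691202]), 'tau': array([ 2.11029233e-03, -5.82720172e+01,  2.93057656e+01,  6.99679077e+00,
        7.02322679e-03, -1.52330790e-04]), 'tool_pos': array([0.15566098, 0.65630905, 0.22561294]), 'orientation': array([-1.79990133e+02, -9.53517909e-02, -1.03347596e+02]), 'force': array([ 0.31984428, -1.27969535,  0.09884256]), 'moment': array([-0.07028746,  0.00437317, -0.02139663]), 'opening': 0.08754006953992576}
scene [[0.449, 0.635, -0.629, 1.455], [0.893, -0.314, 0.321, -0.383], [0.006, -0.706, -0.708, 1.08], [0.0, 0.0, 0.0, 1.0]] 432.06685713859156
side [[-0.873, -0.351, 0.339, 0.231], [-0.488, 0.646, -0.587, 0.653], [-0.012, -0.678, -0.735, 0.832], [0.0, 0.0, 0.0, 1.0]] 394.9723407267867
wrist [[-0.231, -0.943, -0.239, 0.219], [-0.973, 0.224, 0.056, 0.64], [0.001, 0.246, -0.969, 0.383], [0.0, 0.0, 0.0, 1.0]] 301.12917995501175
```

View pics/scene0.png

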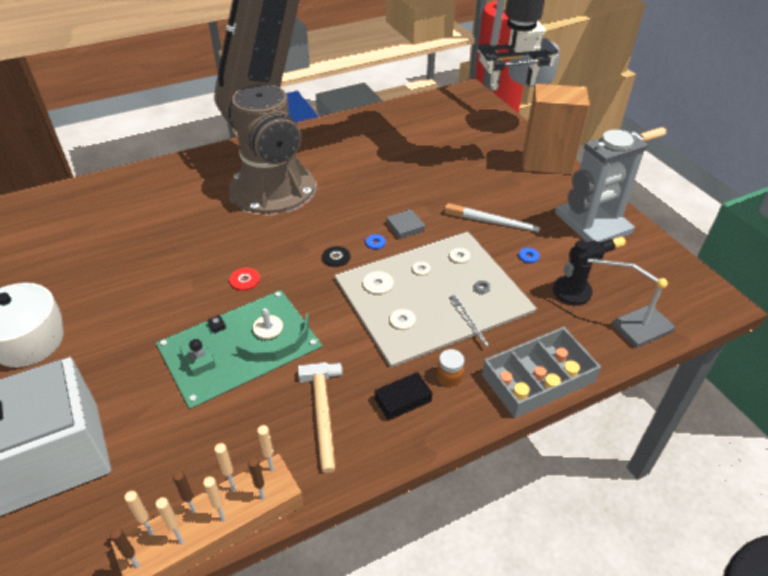

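View pics/side0.png

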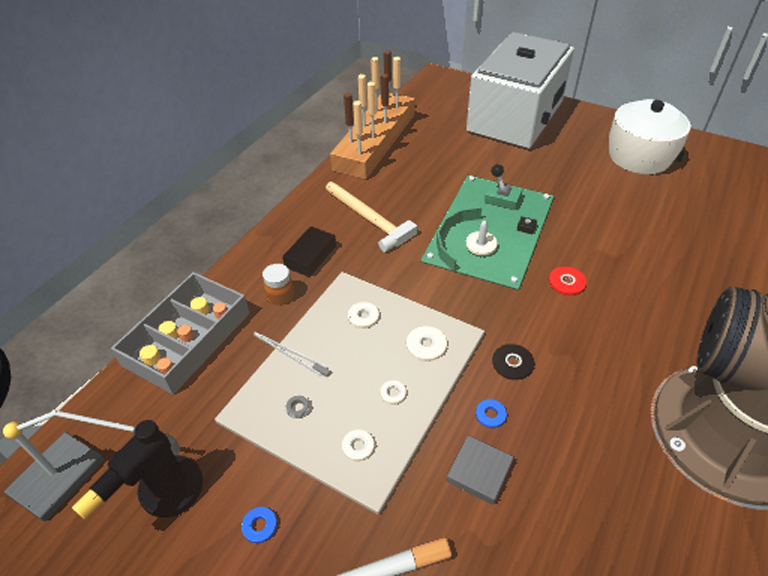

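The scene and side views show four cream laps on the board, at side px (363,314), (427,343), (393,391) and (358,445). The dark collar is at side (298,406), and a fifth cream lap is on the spindle at (481,243). The black ring, red ring and two blue rings all lie off the board and are not meant. The lever knob is at side (497,171). Next I'll measure these.

```bash
cat >> h.py <<'E'
def circ(s,W,u,v,zlo,zhi,r=45):
    """top-face connected blob near pixel (u,v) (native px) -> min circle in world xy"""
    m=((W[...,2]>zlo)&(W[...,2]<zhi)).astype(np.uint8)
    n,l,st,c=cv2.connectedComponentsWithStats(m)
    vv,uu=np.mgrid[:384,:512];d=np.hypot(uu-u,vv-v);d[m==0]=1e9
    i=l.flat[d.argmin()];P=W[l==i]
    (x,y),rad=cv2.minEnclosingCircle((P[:,:2]*1000).astype(np.float32))
    return round(x,1),round(y,1),round(2*rad,1),len(P),round(float(np.median(P[:,2]))*1000,1)
E
python3 - <<'E'
from h import *
import pickle
for n,px in(("side",[(363,314),(427,343),(393,391),(358,445),(298,406),(481,243)]),("scene",[(402,319),(378,282),(421,268),(460,255),(481,287),(267,327)])):
    s=pickle.load(open(n+"0.pkl","rb"));W=cloud(s)
    for u,v in px[:5]: print(n,circ(s,W,u/1.5-9/1.5,v/1.5,.0185,.035))
    u,v=px[5];print(n,'sp',circ(s,W,u/1.5-10,v/1.5+3,.0185,.03))
    B=W[(W[...,2]>.010)&(W[...,2]<.017)&(W[...,0]>.0)]
    # knob, spindle nose, plate
    ku,kv=((497,171) if n=="side" else (195,345));ku/=1.5;kv/=1.5
    print('knob',W[int(kv)-3:int(kv)+4:3,int(ku)-3:int(ku)+4:3].round(3).tolist())
    m=(W[...,2]>.068)&(W[...,2]<.1); vv,uu=np.where(m&(abs(np.mgrid[:384,:512][1]-(px[5][0]/1.5))<12)&(abs(np.mgrid[:384,:512][0]-(px[5][1]/1.5-8))<20))
    print('nose',W[vv,uu].mean(0).round(4),len(vv),W[vv,uu].max(0).round(4))
    hsv=cv2.cvtColor(s["pixels"],cv2.COLOR_RGB2HSV)
    g=(hsv[...,0]>60)&(hsv[...,0]<90)&(hsv[...,1]>90)&(abs(W[...,2]-.008)<.004)
    rc=cv2.minAreaRect((W[g][:,:2]*1000).astype(np.float32));print('plate',rc)
    nn,l,st,c=cv2.connectedComponentsWithStats(((abs(W[...,2]-.014)<.003)).astype(np.uint8))
    i=1+st[1:,4].argmax();print('board',cv2.minAreaRect((W[l==i][:,:2]*1000).astype(np.float32)))
E
```

```text
side (612.1, 86.4, 60.0, 244, 22.5)
side (485.5, 89.2, 72.6, 450, 22.5)
side (488.7, 202.9, 41.9, 169, 22.3)
side (491.1, 308.9, 50.4, 292, 22.6)
side (606.4, 300.4, 37.3, 145, 25.1)
side sp (502.3, -184.7, 63.2, 213, 22.3)
knob [[[0.552, -0.342, 0.086], [0.54, -0.335, 0.095], [0.534, -0.347, 0.09]], [[0.548, -0.335, 0.08], [0.538, -0.334, 0.085], [0.53, -0.339, 0.085]], [[0.577, -0.428, -0.002], [0.536, -0.33, 0.077], [0.558, -0.436, -0.001]]]
nose [ 0.5025 -0.1844  0.0719] 13 [ 0.5068 -0.1781  0.0759]
plate ((510.2935791015625, -254.452880859375), (197.88462829589844, 303.0981140136719), 6.049461364746094)
board ((566.8948364257812, 194.2838134765625), (371.23065185546875, 309.70758056640625), 89.5914306640625)
scene (614.5, 86.0, 71.0, 169, 22.8)
scene (484.0, 80.2, 85.6, 216, 23.3)
scene (492.5, 202.9, 58.2, 74, 22.5)
scene (490.5, 305.7, 54.6, 89, 23.1)
scene (608.5, 295.0, 38.1, 67, 24.6)
scene sp (505.1, -191.1, 66.0, 201, 24.1)
knob [[[0.535, -0.35, 0.091], [0.542, -0.342, 0.094], [0.543, -0.334, 0.091]], [[0.547, -0.353, 0.092], [0.553, -0.345, 0.094], [0.551, -0.337, 0.088]], [[0.548, -0.356, 0.081], [0.551, -0.348, 0.079], [0.523, -0.338, 0.043]]]
nose [ 0.5067 -0.1897  0.0719] 14 [ 0.5118 -0.1837  0.0759]
plate ((512.480224609375, -257.629150390625), (200.03843688964844, 296.2383728027344), 6.04481840133667)
board ((564.5172119140625, 191.05299377441406), (371.6459655761719, 306.0932922363281), 89.3672866821289)
```

All five laps are present:

| Lap | Diameter (mm) | Position | Reading |
|---|---|---|---|
| a | 70 | (485, 86) | clear |
| e | 42 | (489, 203) | clear |
| d | 49 | (491, 307) | clear |
| b or c | 63 or 56 | spindle | ambiguous, 63 most likely |
| b or c | 63 or 56 | (612, 86) | ambiguous, 56 most likely |

I'll move over the board for a closer wrist view.

```bash
python3 -m pendant '[[[40,-46,5,0,0,-7],[80,-92,10,0,0,-14],[121,-138,20,0,0,-21],[162,-184,30,0,0,-28],[202,-230,40,0,0,-35],[242,-276,40,0,0,-42],[283,-322,40,0,0,-49],[323,-368,40,0,0,-56],[364,-414,40,0,0,-63],[404,-461,40,0,0,-70.7]]]' -
python3 -m pendant '[[[0,0,0,0,0,0],[0,0,0,0,0,0]]]'
python3 - <<'E'
from h import *
import pickle
s=grab("wrist");save(s,"w1.png");pickle.dump(s,open("w1.pkl","wb"))
E
```

```text
clock: 1.4
tool_pos: [0.5607, 0.1941, 0.2665]
orientation: [180.0, 0.0, -174.3]
force: [0.8, -0.2, 0.8]
opening: 0.0876
clock: 1.65
tool_pos: [0.5596, 0.1954, 0.2661]
orientation: [-180.0, -0.0, -174.1]
force: [-0.3, -0.5, 0.1]
opening: 0.0881
```

View pics/w1.png

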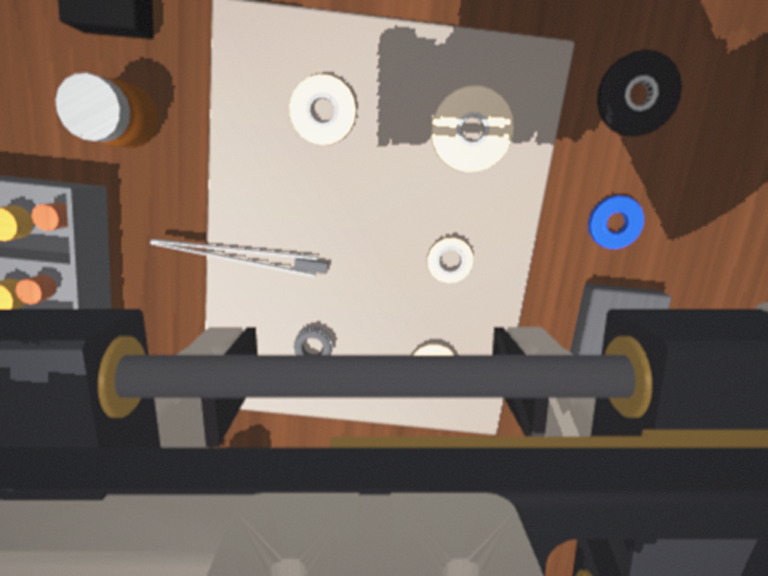

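The wrist view shows lap (63 or 56) at (322,107), a at (472,128), e at (450,260), and the collar at (315,343). Lap d is partly hidden at (435,348). Now I'll fit the circles.

```bash
cat >> h.py <<'E'
from scipy.optimize import least_squares
def edgefit(s,W,u,v,zlo,zhi,zt,D=None):
    """fit circle to outer contour of the blob, contour pixels intersected with plane z=zt"""
    m=((W[...,2]>zlo)&(W[...,2]<zhi)).astype(np.uint8)
    n,l,st,c=cv2.connectedComponentsWithStats(m)
    vv,uu=np.mgrid[:384,:512];d=np.hypot(uu-u,vv-v);d[m==0]=1e9
    i=l.flat[d.argmin()];b=(l==i).astype(np.uint8)
    ct=max(cv2.findContours(b,cv2.RETR_EXTERNAL,cv2.CHAIN_APPROX_NONE)[0],key=len)[:,0].astype(float)
    ray=np.c_[(ct[:,0]-s["cx"])/s["fx"],(ct[:,1]-s["cy"])/s["fy"],np.ones(len(ct))]@s["pose"][:3,:3].T
    t=(zt-s["pose"][2,3])/ray[:,2];p=(s["pose"][:3,3]+ray*t[:,None])[:,:2]*1000
    f=lambda q:np.hypot(*(p-q[:2]).T)-(q[2] if D is None else D/2)
    q=least_squares(f,np.r_[p.mean(0),25],loss="soft_l1").x
    return q[:2].round(1),round(2*q[2]+1,1),int(b.sum())
E
python3 - <<'E'
from h import *
import pickle
s=pickle.load(open("w1.pkl","rb"));W=cloud(s)
for n,u,v,zt in(("b/c",340,107,.023),("a",500,120,.023),("e",465,270,.023),("col",300,343,.026)):
    print(n,edgefit(s,W,u/1.5,v/1.5,.0185,.03,zt),W[int(v/1.5),int(u/1.5)])
s=pickle.load(open("side0.pkl","rb"));W=cloud(s)
for n,u,v,zt in(("bc",355,314,.023),("a",415,343,.023),("e",384,391,.023),("d",350,445,.023),("col",288,406,.026),("sp",468,245,.023)):
    print(n,edgefit(s,W,u/1.5,v/1.5,.0185,.03,zt))
E
```

```text
b/c (array([613.4,  85.4]), np.float64(55.2), 1428) [0.59949759 0.08133607 0.02344964]
a (array([486.9,  87.8]), np.float64(69.1), 2284) [0.46466695 0.07796324 0.02242613]
e (array([489.5, 200.5]), np.float64(41.1), 564) [0.47392467 0.20849873 0.02259237]
col (array([606.6, 292.2]), np.float64(31.2), 284) [0.6183135  0.29206057 0.02646297]
bc (array([612.6,  88.9]), np.float64(55.0), 244)
a (array([485.6,  90.9]), np.float64(69.1), 450)
e (array([487.8, 203.9]), np.float64(40.7), 169)
d (array([489.6, 309.6]), np.float64(47.8), 292)
col (array([605.3, 301. ]), np.float64(36.9), 145)
sp (array([ 501.6, -182.4]), np.float64(59.2), 213)
```

The board lap is 56 mm, so it is c, and the one on the spindle is b (63 mm), which has to come off first. Now to the polishing unit, with a wrist look at it on the way.

```bash
python3 -m pendant '[[[-5,-55,0,0,0,0],[-10,-110,0,0,0,0],[-15,-165,0,0,0,0],[-20,-220,0,0,0,0],[-25,-275,0,0,0,0],[-30,-330,0,0,0,0],[-35,-385,0,0,0,0],[-40,-405,0,0,0,0],[-40,-405,0,0,0,0],[-40,-405,0,0,0,0]]]'
python3 - <<'E'
from h import *
import pickle
s=grab("wrist");save(s,"w2.png");pickle.dump(s,open("w2.pkl","wb"))
W=cloud(s)
m=(W[...,2]>.070)&(W[...,2]<.11)&(W[...,1]<-.25)&(W[...,0]>.45)&(W[...,0]<.6);P=W[m];print(len(P),P.mean(0),P.min(0),P.max(0))
f=lambda q:np.linalg.norm(P-q,axis=1)-.013
print(least_squares(f,[.545,-.34,.078],loss='soft_l1',f_scale=.001).x)
E
```

```text
clock: 2.95
tool_pos: [0.52, -0.2079, 0.2667]
orientation: [180.0, 0.0, -173.9]
force: [-0.1, -0.1, -0.0]
opening: 0.0876
525 [ 0.54042465 -0.34342254  0.08907175] [ 0.52826401 -0.35654709  0.07978939] [ 0.55275486 -0.33208391  0.09448983]
[ 0.54076972 -0.34501155  0.08021372]
```

View pics/w2.png

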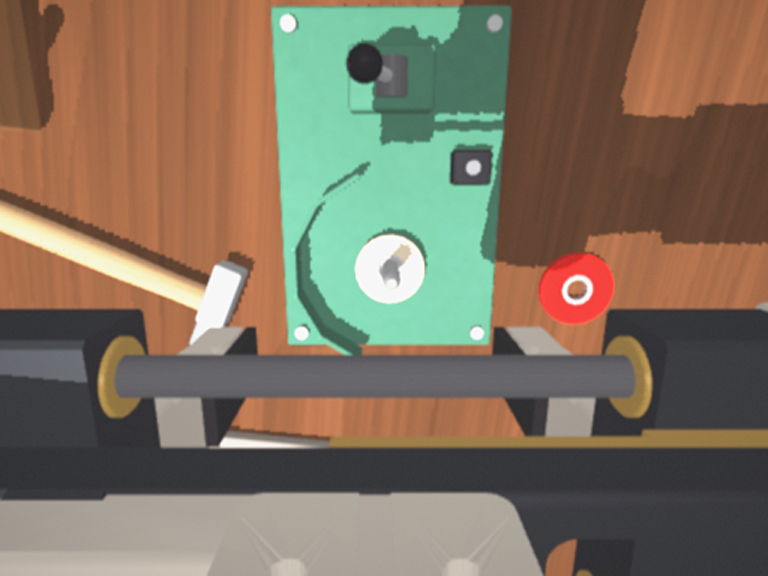

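The knob (364,63) lies on the far side, and its centre fits at (541,-345,80). Lap b on the spindle is at (390,268). I'll straddle the knob and pull it towards the robot.

```bash
python3 -m pendant '[[[10,-50,0,0,0,0],[18,-100,-40,0,0,0],[21,-137,-90,0,0,0],[21,-137,-145,0,0,0],[21,-137,-197,0,0,0],[21,-137,-197,0,0,0]]]' -1
python3 -m pendant '[[[-12,-1,0,0,0,0],[-25,-3,0,0,0,0],[-35,-4,0,0,0,0],[-45,-5,0,0,0,0],[-55,-6,0,0,0,0],[-65,-7,0,0,0,0],[-75,-8,0,0,0,0],[-80,-8,0,0,0,0],[-80,-8,0,0,0,0]]]'
```

```text
clock: 3.75
tool_pos: [0.5384, -0.3441, 0.0656]
orientation: [179.8, -0.4, -174.0]
force: [0.4, -0.2, 0.3]
opening: 0.0875
clock: 4.88
tool_pos: [0.4639, -0.3544, 0.0696]
orientation: [-179.9, 0.3, -174.0]
force: [12.5, 1.9, -7.5]
opening: 0.0874
```

```bash
python3 -m pendant '[[[-2,0,0,0,0,0],[-2,0,0,0,0,0],[-2,0,0,0,0,0]]]'
python3 -m pendant '[[[20,2,0,0,0,0],[20,2,40,0,0,0],[20,2,100,0,0,0],[30,60,150,0,0,0],[45,110,180,0,0,0],[60,155,180,0,0,0],[60,155,180,0,0,0],[60,155,180,0,0,0]]]'
python3 - <<'E'
from h import *
import pickle
s=grab("wrist");save(s,"w3.png");pickle.dump(s,open("w3.pkl","wb"))
W=cloud(s)
m=(W[...,2]>.070)&(W[...,2]<.11)&(W[...,1]<-.25)&(W[...,0]>.45)&(W[...,0]<.6);P=W[m];print(len(P),P.mean(0),P.min(0),P.max(0))
f=lambda q:np.linalg.norm(P-q,axis=1)-.013
print(least_squares(f,[.495,-.34,.078],loss='soft_l1',f_scale=.001).x)
for S,w in((pickle.load(open("w2.pkl","rb")),0),(s,1)):
    W=cloud(S);m=(abs(W[...,0]-.5)<.06)&(abs(W[...,1]+.185)<.06)
    W[~m]=np.nan
    u,v=np.argwhere(m&(W[...,2]>.0185)).mean(0)[::-1]
    print(edgefit(S,W,u,v,.0185,.026,.023),edgefit(S,W,u,v,.0185,.1,.023))
    Q=W[W[...,2]>.066];print('nose',len(Q),Q.mean(0))
E
```

```text
clock: 5.25
tool_pos: [0.4637, -0.3544, 0.0696]
orientation: [-179.9, 0.5, -174.0]
force: [18.6, 1.2, -12.4]
opening: 0.0877
clock: 6.25
tool_pos: [0.5182, -0.199, 0.2491]
orientation: [180.0, -0.1, -174.0]
force: [-0.4, -0.1, -0.2]
opening: 0.0876
602 [ 0.49449271 -0.34812996  0.08634356] [ 0.48102267 -0.3623306   0.07661447] [ 0.50645975 -0.33675628  0.09211997]
[ 0.49373081 -0.35006691  0.07766411]
(array([ 503.1, -188.7]), np.float64(62.1), 1367) (array([ 503.1, -188.7]), np.float64(62.1), 1570)
nose 50138 [ 0.50743511 -0.23326892  0.36277481]
(array([ 503.2, -188.6]), np.float64(62.0), 1507) (array([ 503.2, -188.6]), np.float64(62.0), 1721)
nose 55621 [ 0.50361079 -0.22565724  0.34430746]
```

The lever is locked, with the knob at x=494. Lap b measures 62 mm at (503,-189). I'll take it off.

```bash
python3 -m pendant '[[[-15,10,-50,0,0,0],[-15,10,-100,0,0,0],[-15,10,-150,0,0,0],[-15,10,-200,0,0,0],[-15,10,-225,0,0,0],[-15,10,-232,0,0,0],[-15,10,-232,0,0,0]]]'
python3 -m pendant '[[[0,0,0,0,0,0],[0,0,0,0,0,0],[0,0,0,0,0,0],[0,0,0,0,0,0],[0,0,0,0,0,0],[0,0,0,0,0,0]]]' 1
```

```text
clock: 7.18
tool_pos: [0.5036, -0.19, 0.0175]
orientation: [-180.0, -0.0, -174.1]
force: [0.4, -0.1, 0.4]
opening: 0.0874
clock: 7.92
tool_pos: [0.5042, -0.1892, 0.0183]
orientation: [-180.0, 0.1, -174.0]
force: [-2.2, 0.5, 6.2]
opening: 0.0617
```

```bash
python3 -m pendant '[[[0,0,10,0,0,0],[0,0,25,0,0,0],[0,0,45,0,0,0],[0,0,75,0,0,0],[0,0,110,0,0,0],[0,0,110,0,0,0]]]'
python3 -m pendant '[[[5,50,0,0,0,0],[10,100,0,0,0,0],[15,150,0,0,0,0],[22,200,0,0,0,0],[30,250,0,0,0,0],[40,300,0,0,0,0],[46,334,0,0,0,0],[46,334,0,0,0,0],[46,334,0,0,0,0]]]'
python3 - <<'E'
from h import *
s=grab("wrist");save(s,"w4.png")
E
```

```text
clock: 8.68
tool_pos: [0.5058, -0.1895, 0.1315]
orientation: [-179.9, 0.4, -174.0]
force: [-0.1, -0.5, -0.3]
opening: 0.0616
clock: 9.8
tool_pos: [0.5491, 0.1444, 0.1272]
orientation: [-180.0, -0.1, -174.0]
force: [0.3, -0.9, -1.4]
opening: 0.0616
```

View pics/w4.png

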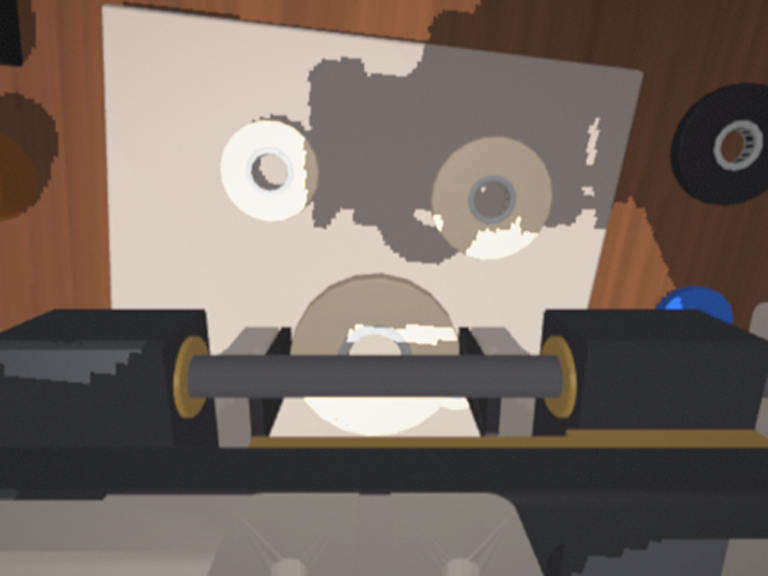

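Lap b is held at (377,350), with a at (492,198) and c at (270,172). I'll lay b down at about (549,145).

```bash
python3 -m pendant '[[[0,0,-40,0,0,0],[0,0,-80,0,0,0],[0,0,-100,0,0,0],[0,0,-108,0,0,0],[0,0,-109,0,0,0],[0,0,-109,0,0,0]]]'
python3 -m pendant '[[[0,0,0,0,0,0],[0,0,0,0,0,0],[0,0,0,0,0,0],[0,0,0,0,0,0],[0,0,30,0,0,0],[0,0,80,0,0,0],[0,40,140,0,0,0],[0,60,190,0,0,0],[0,60,190,0,0,0],[0,60,190,0,0,0]]]' -1
python3 - <<'E'
from h import *
import pickle
s=grab("wrist");save(s,"w5.png");pickle.dump(s,open("w5.pkl","wb"));W=cloud(s)
for n,x,y,D in(("a",.487,.088,70),("b",.549,.145,63),("c",.613,.086,56),("e",.489,.201,42)):
    d=np.hypot(W[...,0]-x-.4e-3*D,W[...,1]-y)+1*(W[...,2]>.03); v,u=np.unravel_index(np.nanargmin(d),d.shape)
    print(n,edgefit(s,W,u,v,.0185,.03,.023))
E
```

```text
clock: 10.6
tool_pos: [0.5503, 0.1449, 0.0195]
orientation: [180.0, 0.1, -174.1]
force: [0.2, 0.2, -0.5]
opening: 0.0619
clock: 11.85
tool_pos: [0.5493, 0.2048, 0.2083]
orientation: [180.0, -0.0, -174.0]
force: [-0.4, 0.1, -0.9]
opening: 0.0882
a (array([486.9,  87.8]), np.float64(69.2), 3222)
b (array([548.9, 145.9]), np.float64(62.1), 2261)
c (array([613.2,  85.5]), np.float64(55.4), 2035)
e (array([489.4, 200.5]), np.float64(41.3), 769)
```

```bash
python3 -m pendant '[[[-30,-50,-20,0,0,0],[-62,-100,-50,0,0,0],[-62,-117,-90,0,0,0],[-62,-117,-140,0,0,0],[-62,-117,-175,0,0,0],[-62,-117,-190,0,0,0],[-62,-117,-191,0,0,0]]]'
python3 -m pendant '[[[0,0,0,0,0,0],[0,0,0,0,0,0],[0,0,0,0,0,0],[0,0,0,0,0,0],[0,0,25,0,0,0],[0,0,65,0,0,0],[0,0,115,0,0,0],[0,0,115,0,0,0]]]' 1
```

```text
clock: 12.78
tool_pos: [0.4859, 0.0861, 0.0153]
orientation: [-179.9, -0.3, -174.1]
force: [0.0, -0.1, -0.2]
opening: 0.0879
clock: 13.78
tool_pos: [0.4901, 0.089, 0.1366]
orientation: [179.8, 0.4, -174.0]
force: [-0.1, -0.0, -1.6]
opening: 0.0685
```

```bash
python3 -m pendant '[[[2,-50,0,0,0,0],[4,-100,0,0,0,0],[6,-150,0,0,0,0],[9,-200,0,0,0,0],[12,-245,0,0,0,0],[15,-277,0,0,0,0],[15,-277,0,0,0,0],[15,-277,0,0,0,0],[15,-277,0,0,0,0]]]'
python3 - <<'E'
from h import *
import pickle
for i in range(3): print(get_obs()["tool_pos"]); s=grab("wrist")
save(s,"w6.png");pickle.dump(s,open("w6.pkl","wb"));W=cloud(s)
o=get_obs();print(o["tool_pos"],o["opening"])
E
```

```text
clock: 14.9
tool_pos: [0.5026, -0.1885, 0.1324]
orientation: [180.0, -0.0, -174.0]
force: [-1.2, 0.0, -0.1]
opening: 0.0685
[ 0.50261615 -0.18851321  0.13239023]
[ 0.50267675 -0.18845537  0.13250675]
[ 0.50279786 -0.18846683  0.13258103]
[ 0.50285029 -0.18854419  0.13267137] 0.06857893986227595
```

View pics/w6.png

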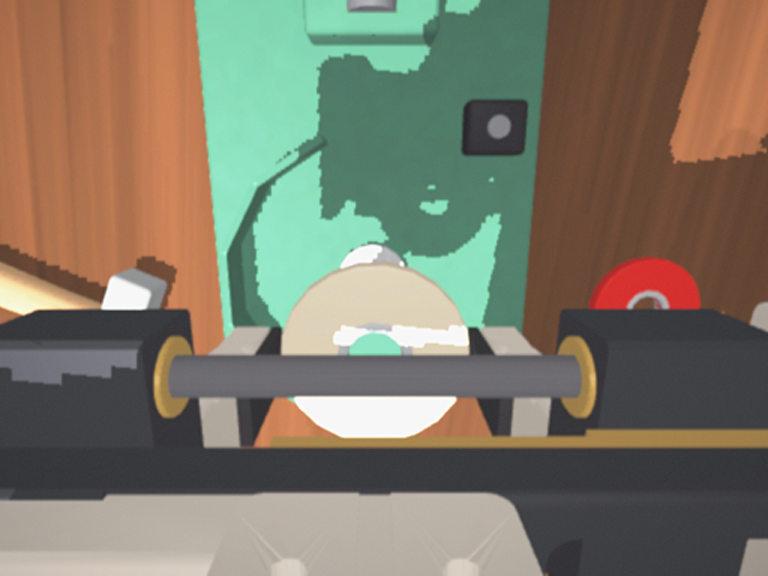

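Lap a is held at (375,350), and the flange edge shows behind it at (373,255). I'll compare the held lap's centre with the spindle axis.

```bash
cat >> h.py <<'E'
def held(s,W,D,ztop):
    """centre of the held disc's top face, from its visible upper outline, D known"""
    o=s["pose"];m=(abs(W[...,2]-ztop)<.006)
    n,l,st,c=cv2.connectedComponentsWithStats(m.astype(np.uint8))
    # outline: topmost pixel per column in the band between the fingers
    pts=[]
    for u in range(200,305):
        v=np.where(m[:235,u])[0]
        v=v[v>150]
        if len(v): pts.append((u,v[0]-.5))
    ct=np.array(pts,float)
    ray=np.c_[(ct[:,0]-s["cx"])/s["fx"],(ct[:,1]-s["cy"])/s["fy"],np.ones(len(ct))]@o[:3,:3].T
    t=(ztop-o[2,3])/ray[:,2];p=(o[:3,3]+ray*t[:,None])[:,:2]*1000
    f=lambda q:np.hypot(*(p-q).T)-D/2
    r=least_squares(f,p.mean(0)+[0,D/3],loss="soft_l1");return r.x.round(1),len(p),round(float(np.abs(r.fun).mean()),2)
E
python3 - <<'E'
from h import *
import pickle
s=pickle.load(open("w6.pkl","rb"));W=cloud(s)
print(np.nanmedian(W[180:195,230:270,2]),held(s,W,70,.140))
for n in("w2","w3"):
    s=pickle.load(open(n+".pkl","rb"));W=cloud(s)
    m=(abs(W[...,0]-.503)<.02)&(abs(W[...,1]+.188)<.02)
    for lo,hi in((.03,.045),(.045,.06),(.06,.074),(.074,.08)):
        Q=W[m&(W[...,2]>lo)&(W[...,2]<hi)]
        if len(Q)>5: print(n,lo,len(Q),Q.mean(0).round(4),Q.min(0).round(4),Q.max(0).round(4))
    hsv=cv2.cvtColor(s["pixels"],cv2.COLOR_RGB2HSV)
    g=(hsv[...,0]>60)&(hsv[...,0]<95)&(hsv[...,1]>70)&(abs(W[...,2]-.008)<.004)
    c,sz,a=cv2.minAreaRect((W[g][:,:2]*1000).astype(np.float32));print('plate',c,sz,a)
E
```

```text
0.1374956237549556 (array([ 501.7, -189.8]), 105, 0.24)
w2 0.03 26 [ 0.5053 -0.1939  0.0376] [ 0.4969 -0.1963  0.0302] [ 0.5108 -0.1875  0.0447]
w2 0.045 28 [ 0.5048 -0.1941  0.0518] [ 0.4974 -0.1961  0.0451] [ 0.5109 -0.1872  0.0597]
w2 0.06 112 [ 0.5035 -0.1901  0.0685] [ 0.4954 -0.1961  0.0601] [ 0.5103 -0.1808  0.0738]
w2 0.074 26 [ 0.5033 -0.1883  0.0749] [ 0.5004 -0.1918  0.0741] [ 0.5066 -0.1854  0.0765]
plate (510.56024169921875, -258.1085205078125) (198.30300903320312, 298.376953125) 6.047916412353516
w3 0.03 30 [ 0.5048 -0.1942  0.0375] [ 0.4969 -0.196   0.0301] [ 0.5109 -0.1872  0.0447]
w3 0.045 29 [ 0.5049 -0.1942  0.0533] [ 0.4962 -0.196   0.0457] [ 0.5104 -0.1906  0.059 ]
w3 0.06 121 [ 0.5037 -0.1899  0.0691] [ 0.4952 -0.1962  0.06  ] [ 0.5105 -0.181   0.0739]
w3 0.074 27 [ 0.5028 -0.1884  0.0752] [ 0.5002 -0.1918  0.0742] [ 0.5058 -0.1847  0.0768]
plate (509.8996276855469, -252.9280242919922) (198.39175415039062, 287.633544921875) 6.134075164794922
```

The held lap is 1.5 mm off the spindle axis (503.2,-188.4). I'll correct that and lower it.

```bash
python3 -m pendant '[[[1.5,1.3,-25,0,0,0],[1.5,1.3,-50,0,0,0],[1.5,1.3,-65,0,0,0],[1.5,1.3,-80,0,0,0],[1.5,1.3,-95,0,0,0],[1.5,1.3,-106,0,0,0],[1.5,1.3,-114,0,0,0],[1.5,1.3,-116,0,0,0],[1.5,1.3,-116,0,0,0]]]'
```

```text
clock: 16.18
tool_pos: [0.5042, -0.188, 0.0173]
orientation: [-180.0, 0.0, -174.0]
force: [-3.9, 1.8, 8.5]
opening: 0.0684
```

Seated, with a slight upward reaction. I'll release, lift, and check from behind.

```bash
python3 -m pendant '[[[0,0,0,0,0,0],[0,0,0,0,0,0],[0,0,0,0,0,0],[0,0,0,0,0,0],[0,0,40,0,0,0],[0,0,90,0,0,0],[6,40,140,0,0,0],[12,90,180,0,0,0],[12,90,180,0,0,0],[12,90,180,0,0,0]]]' -1
cat >> h.py <<'E'
def stack(s,W,zt,D,sx=.5032,sy=-.1884):
    m=(abs(W[...,0]-sx)<.045)&(abs(W[...,1]-sy)<.045);V=W.copy();V[~m]=np.nan
    hh=V[...,2];u,v=np.argwhere(abs(hh-zt)<.004).mean(0)[::-1]
    rr=np.hypot(V[...,0]-sx,V[...,1]-sy);k=(rr<D/2000-.002)&(rr>.011)&(hh<zt+.006)
    P=V[k];A=np.c_[P[:,:2]-[sx,sy],np.ones(len(P))];c=np.linalg.lstsq(A,P[:,2],rcond=None)[0]
    print("fit",edgefit(s,V,u,v,zt-.004,zt+.005,zt),"plane slopes",c[:2].round(3),"z",c[2].round(4))
def lap(s,W,x,y,D,zt=.023):
    V=W.copy();V[np.hypot(W[...,0]-x,W[...,1]-y)>D/2000+.015]=np.nan
    k=np.argwhere((V[...,2]>.0185)&(V[...,2]<zt+.006))
    if len(k)<50: print("lap absent near",x,y,len(k));return
    v,u=k.mean(0);print("lap",edgefit(s,V,u,v,.0185,zt+.006,zt))
E
python3 - <<'E'
from h import *
import pickle
s=grab("wrist");save(s,"w7.png");pickle.dump(s,open("w7.pkl","wb"));W=cloud(s);stack(s,W,.023,70)
E
```

```text
clock: 17.42
tool_pos: [0.516, -0.0975, 0.1964]
orientation: [180.0, 0.0, -174.0]
force: [0.1, -0.5, 0.1]
opening: 0.0876
fit (array([ 522.1, -202.4]), np.float64(34.2), 1) plane slopes [0. 0.] z 0.0225
```

```bash
python3 - <<'E'
t=open('h.py').read()
t=t.replace("i=l.flat[d.argmin()];b=(l==i)","i=1+st[1:,4].argmax() if u is None else l.flat[d.argmin()];b=(l==i)").replace("d=np.hypot(uu-u,vv-v);d[m==0]=1e9\n    i=1","d=np.hypot(uu-(u or 0),vv-(v or 0));d[m==0]=1e9\n    i=1")
t=t.replace("edgefit(s,V,u,v,zt-","edgefit(s,V,None,None,zt-").replace("edgefit(s,V,u,v,.0185,zt","edgefit(s,V,None,None,.0185,zt")
open('h.py','w').write(t)
E
python3 -m pendant '[[[8,60,-10,0,0,0],[16,120,-20,0,0,0],[24,180,-30,0,0,0],[33,240,-40,0,0,0],[33,300,-40,0,0,0],[33,302,-40,0,0,0],[33,302,-40,0,0,0]]]'
python3 - <<'E'
from h import *
import pickle
s=pickle.load(open("w7.pkl","rb"));stack(s,cloud(s),.023,70)
s=grab("wrist");W=cloud(s)
for x,y,D in((.549,.146,63),(.613,.0855,56),(.489,.2,42)):lap(s,W,x,y,D)
E
```

```text
clock: 18.35
tool_pos: [0.5487, 0.203, 0.155]
orientation: [-179.9, -0.2, -174.1]
force: [-0.8, -0.8, 0.0]
opening: 0.0873
fit (array([ 503.1, -187.9]), np.float64(69.0), 3198) plane slopes [0. 0.] z 0.0225
lap (array([548.9, 145.8]), np.float64(62.1), 3124)
lap (array([613.1,  85.4]), np.float64(55.4), 2893)
lap (array([489.4, 200.3]), np.float64(41.5), 1058)
```

Lap a is seated flat at (503.1,-187.9). Picking b.

```bash
python3 -m pendant '[[[0,-40,-10,0,0,0],[0,-57,-50,0,0,0],[0,-57,-95,0,0,0],[0,-57,-130,0,0,0],[0,-57,-138,0,0,0],[0,-57,-138,0,0,0]]]'
python3 -m pendant '[[[0,0,0,0,0,0],[0,0,0,0,0,0],[0,0,0,0,0,0],[0,0,0,0,0,0],[0,0,25,0,0,0],[0,0,65,0,0,0],[0,0,115,0,0,0],[-3,-45,115,0,0,0],[-6,-90,115,0,0,0],[-12,-140,115,0,0,0]]]' 1
python3 -m pendant '[[[-6,-50,0,0,0,0],[-12,-100,0,0,0,0],[-20,-150,0,0,0,0],[-34,-193,0,0,0,0],[-34,-193,0,0,0,0],[-34,-193,0,0,0,0]]]'
python3 - <<'E'
from h import *
s=grab("wrist");W=cloud(s);o=get_obs();print(o["tool_pos"],o["opening"])
print(np.nanmedian(W[180:195,230:270,2]),held(s,W,63,o["tool_pos"][2]+.0065))
E
```

```text
clock: 19.15
tool_pos: [0.5495, 0.1462, 0.0189]
orientation: [-180.0, -0.0, -174.1]
force: [-1.0, -0.1, 0.7]
opening: 0.0876
clock: 20.4
tool_pos: [0.537, 0.0061, 0.1338]
orientation: [180.0, 0.0, -174.0]
force: [1.0, -0.7, -0.1]
opening: 0.0607
clock: 21.15
tool_pos: [0.5032, -0.1859, 0.1336]
orientation: [180.0, 0.0, -174.1]
force: [0.1, 0.4, -0.1]
opening: 0.0607
[ 0.50341789 -0.18548685  0.13358245] 0.06138283534081638
0.13650916602607008 (array([ 502.3, -188.5]), 105, 0.27)
```

```bash
python3 -m pendant '[[[0.8,0.3,-25,0,0,0],[0.8,0.3,-50,0,0,0],[0.8,0.3,-65,0,0,0],[0.8,0.3,-80,0,0,0],[0.8,0.3,-93,0,0,0],[0.8,0.3,-102,0,0,0],[0.8,0.3,-106,0,0,0],[0.8,0.3,-107,0,0,0],[0.8,0.3,-107,0,0,0]]]'
python3 -m pendant '[[[0,0,0,0,0,0],[0,0,0,0,0,0],[0,0,0,0,0,0],[0,0,0,0,0,0],[0,0,40,0,0,0],[0,0,90,0,0,0],[6,40,140,0,0,0],[12,90,170,0,0,0],[12,90,170,0,0,0],[12,90,170,0,0,0]]]' -1
python3 - <<'E'
from h import *
s=grab("wrist");W=cloud(s);save(s,"w8.png");stack(s,W,.032,63)
E
```

```text
clock: 22.32
tool_pos: [0.5038, -0.1857, 0.0281]
orientation: [-180.0, 0.0, -174.0]
force: [-6.3, 3.5, 15.2]
opening: 0.0614
clock: 23.58
tool_pos: [0.5156, -0.0954, 0.1961]
orientation: [180.0, -0.0, -174.0]
force: [-0.5, 0.4, -0.8]
opening: 0.0877
fit (array([ 502.8, -186.9]), np.float64(62.1), 2692) plane slopes [0.001 0.003] z 0.0316
```

Lap b is seated flat at 31.6 mm. Next is c.

```bash
python3 -m pendant '[[[20,50,-10,0,0,0],[40,100,-20,0,0,0],[60,150,-30,0,0,0],[80,200,-40,0,0,0],[97,240,-40,0,0,0],[97,240,-40,0,0,0],[97,240,-40,0,0,0]]]'
python3 - <<'E'
from h import *
s=grab("wrist");W=cloud(s)
for x,y,D in((.613,.0855,56),):lap(s,W,x,y,D)
print(get_obs()["tool_pos"])
E
```

```text
clock: 24.5
tool_pos: [0.6124, 0.143, 0.155]
orientation: [-179.9, -0.2, -174.1]
force: [0.5, -0.5, -0.2]
opening: 0.0878
lap (array([613.8,  85. ]), np.float64(55.2), 2402)
[0.61248858 0.14278477 0.1555179 ]
```

```bash
python3 -m pendant '[[[1,-40,-10,0,0,0],[1,-57,-50,0,0,0],[1,-57,-95,0,0,0],[1,-57,-130,0,0,0],[1,-57,-138,0,0,0],[1,-57,-138,0,0,0]]]'
python3 -m pendant '[[[0,0,0,0,0,0],[0,0,0,0,0,0],[0,0,0,0,0,0],[0,0,0,0,0,0],[0,0,0,0,0,0],[0,0,25,0,0,0],[0,0,65,0,0,0],[0,0,115,0,0,0],[-10,-45,115,0,0,0],[-20,-90,115,0,0,0]]]' 1
python3 -m pendant '[[[-20,-45,0,0,0,0],[-40,-90,0,0,0,0],[-60,-135,0,0,0,0],[-88,-183,0,0,0,0],[-88,-183,0,0,0,0],[-88,-183,0,0,0,0],[-88,-183,0,0,0,0]]]'
python3 - <<'E'
from h import *
s=grab("wrist");W=cloud(s);o=get_obs();print(o["tool_pos"],o["opening"])
print(np.nanmedian(W[180:195,230:270,2]),held(s,W,56,o["tool_pos"][2]+.0065))
E
```

```text
clock: 25.3
tool_pos: [0.6142, 0.0866, 0.019]
orientation: [-180.0, -0.0, -174.1]
force: [-0.5, 0.1, 1.3]
opening: 0.0878
clock: 26.55
tool_pos: [0.5939, -0.0031, 0.1341]
orientation: [180.0, 0.1, -174.0]
force: [0.8, 0.0, -1.3]
opening: 0.0545
clock: 27.42
tool_pos: [0.5066, -0.1849, 0.1335]
orientation: [180.0, 0.0, -174.0]
force: [-0.6, 0.5, -0.6]
opening: 0.0544
[ 0.50657426 -0.18481291  0.13343432] 0.05417504180508416
0.13603470079206623 (array([ 505.5, -188.6]), 105, 0.35)
```

```bash
python3 -m pendant '[[[-2.4,-0.3,-25,0,0,0],[-2.4,-0.3,-50,0,0,0],[-2.4,-0.3,-65,0,0,0],[-2.4,-0.3,-80,0,0,0],[-2.4,-0.3,-90,0,0,0],[-2.4,-0.3,-96,0,0,0],[-2.4,-0.3,-97.5,0,0,0],[-2.4,-0.3,-97.5,0,0,0]]]'
python3 -m pendant '[[[0,0,0,0,0,0],[0,0,0,0,0,0],[0,0,0,0,0,0],[0,0,0,0,0,0],[0,0,40,0,0,0],[0,0,90,0,0,0],[6,40,140,0,0,0],[12,90,160,0,0,0],[12,90,160,0,0,0],[12,90,160,0,0,0]]]' -1
python3 - <<'E'
from h import *
s=grab("wrist");W=cloud(s);save(s,"w9.png");stack(s,W,.041,56)
E
```

```text
clock: 28.48
tool_pos: [0.5038, -0.186, 0.037]
orientation: [-180.0, 0.0, -174.0]
force: [-3.3, 1.2, 7.4]
opening: 0.0545
clock: 29.72
tool_pos: [0.5153, -0.0958, 0.1957]
orientation: [180.0, -0.0, -174.0]
force: [-0.8, -0.4, 0.0]
opening: 0.0878
fit (array([ 502.9, -188.2]), np.float64(55.1), 2220) plane slopes [0. 0.] z 0.0406
```

Lap c is flat at 40.6 mm. Next is d.

```bash
python3 -m pendant '[[[0,60,-5,0,0,0],[0,120,-10,0,0,0],[0,180,-15,0,0,0],[0,240,-20,0,0,0],[-5,300,-25,0,0,0],[-12,360,-30,0,0,0],[-20,420,-40,0,0,0],[-25,460,-40,0,0,0],[-25,460,-40,0,0,0],[-25,460,-40,0,0,0]]]'
python3 - <<'E'
from h import *
s=grab("wrist");W=cloud(s)
for x,y,D in((.490,.306,49),(.489,.2,42)):lap(s,W,x,y,D)
lap(s,W,.606,.293,36,.026)
print(get_obs()["tool_pos"]);save(s,"w10.png")
E
```

```text
clock: 31.02
tool_pos: [0.4907, 0.3627, 0.1548]
orientation: [-179.9, -0.1, -174.1]
force: [-0.3, 0.6, -0.1]
opening: 0.0874
lap (array([490.1, 307. ]), np.float64(48.2), 1741)
lap (array([488.6, 205.6]), np.float64(34.9), 831)
lap (array([633.2, 296.3]), np.float64(18.4), 304)
[0.49086791 0.3625191  0.15523392]
```

View pics/w10.png

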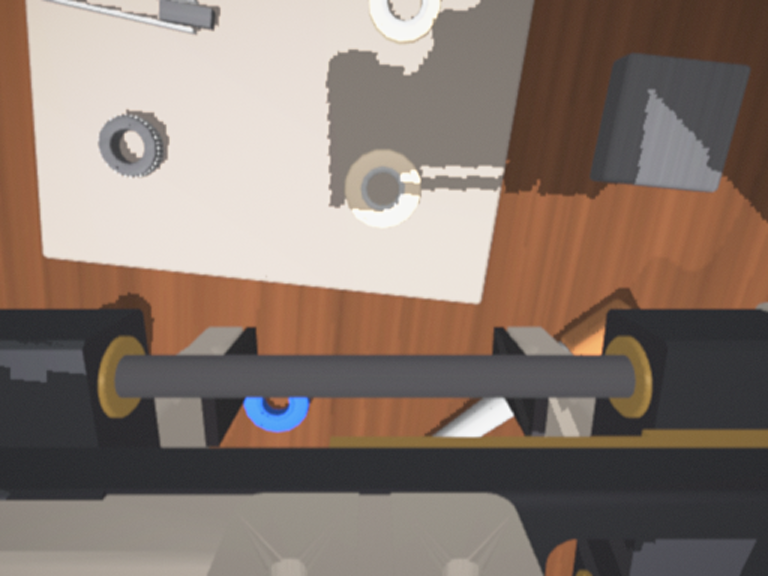

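Lap d is at (382,188). The collar is at (132,146), apparently knocked aside to about x=635. Bench block and tweezers are undisturbed. Picking d.

```bash
python3 -m pendant '[[[-1,-40,-10,0,0,0],[-1,-56,-50,0,0,0],[-1,-56,-95,0,0,0],[-1,-56,-130,0,0,0],[-1,-56,-138,0,0,0],[-1,-56,-138,0,0,0]]]'
python3 -m pendant '[[[0,0,0,0,0,0],[0,0,0,0,0,0],[0,0,0,0,0,0],[0,0,0,0,0,0],[0,0,0,0,0,0],[0,0,25,0,0,0],[0,0,65,0,0,0],[0,0,115,0,0,0],[2,-45,115,0,0,0],[4,-90,115,0,0,0]]]' 1
python3 -m pendant '[[[2,-50,0,0,0,0],[4,-100,0,0,0,0],[6,-150,0,0,0,0],[8,-200,0,0,0,0],[9,-250,0,0,0,0],[9,-300,0,0,0,0],[9,-350,0,0,0,0],[9,-402,0,0,0,0],[9,-402,0,0,0,0],[9,-402,0,0,0,0]]]'
python3 - <<'E'
from h import *
s=grab("wrist");W=cloud(s);o=get_obs();print(o["tool_pos"],o["opening"])
print(np.nanmedian(W[180:195,230:270,2]),held(s,W,49,o["tool_pos"][2]+.0065))
E
```

```text
clock: 31.82
tool_pos: [0.4901, 0.3075, 0.0185]
orientation: [-180.0, -0.0, -174.1]
force: [0.0, -0.0, -0.0]
opening: 0.0877
clock: 33.08
tool_pos: [0.4935, 0.2175, 0.1336]
orientation: [179.9, 0.0, -174.0]
force: [0.7, -0.7, -0.7]
opening: 0.047
clock: 34.33
tool_pos: [0.5023, -0.1841, 0.1328]
orientation: [180.0, -0.0, -174.1]
force: [-0.3, -0.8, -0.4]
opening: 0.047
[ 0.5024483  -0.18353326  0.132911  ] 0.04701805250179788
0.041336236372827864 (array([ 501.1, -186.5]), 105, 0.81)
```

```bash
python3 -m pendant '[[[1.7,-1.9,-25,0,0,0],[1.7,-1.9,-45,0,0,0],[1.7,-1.9,-60,0,0,0],[1.7,-1.9,-72,0,0,0],[1.7,-1.9,-81,0,0,0],[1.7,-1.9,-86,0,0,0],[1.7,-1.9,-87.5,0,0,0],[1.7,-1.9,-87.5,0,0,0]]]'
python3 -m pendant '[[[0,0,0,0,0,0],[0,0,0,0,0,0],[0,0,0,0,0,0],[0,0,0,0,0,0],[0,0,40,0,0,0],[0,0,80,0,0,0],[6,40,125,0,0,0],[12,90,150,0,0,0],[12,90,150,0,0,0],[12,90,150,0,0,0]]]' -1
python3 - <<'E'
from h import *
s=grab("wrist");W=cloud(s);save(s,"w11.png");stack(s,W,.050,49)
E
```

```text
clock: 35.38
tool_pos: [0.5045, -0.1859, 0.0458]
orientation: [-180.0, 0.0, -174.0]
force: [-0.1, -0.2, -0.1]
opening: 0.0468
clock: 36.62
tool_pos: [0.5159, -0.0957, 0.1952]
orientation: [180.0, -0.0, -174.0]
force: [0.1, -0.1, -0.1]
opening: 0.0876
fit (array([ 503.5, -186.6]), np.float64(48.2), 1705) plane slopes [0.001 0.007] z 0.0496
```

Lap d is seated at 49.6 mm. Next is e.

```bash
python3 -m pendant '[[[0,60,-5,0,0,0],[0,120,-10,0,0,0],[0,180,-15,0,0,0],[-5,240,-20,0,0,0],[-15,300,-30,0,0,0],[-26,353,-40,0,0,0],[-26,353,-40,0,0,0],[-26,353,-40,0,0,0]]]'
python3 - <<'E'
from h import *
s=grab("wrist");W=cloud(s);lap(s,W,.489,.2,42)
print(get_obs()["tool_pos"])
E
```

```text
clock: 37.67
tool_pos: [0.4902, 0.2561, 0.1545]
orientation: [-179.9, -0.1, -174.1]
force: [0.1, -0.7, -0.4]
opening: 0.0877
lap (array([488.8, 200.8]), np.float64(41.3), 1185)
[0.49046469 0.25578491 0.15490084]
```

```bash
python3 -m pendant '[[[-1.5,-40,-10,0,0,0],[-1.5,-55,-50,0,0,0],[-1.5,-55,-95,0,0,0],[-1.5,-55,-130,0,0,0],[-1.5,-55,-138,0,0,0],[-1.5,-55,-138,0,0,0]]]'
python3 -m pendant '[[[0,0,0,0,0,0],[0,0,0,0,0,0],[0,0,0,0,0,0],[0,0,0,0,0,0],[0,0,0,0,0,0],[0,0,0,0,0,0],[0,0,25,0,0,0],[0,0,65,0,0,0],[0,0,115,0,0,0],[2,-45,115,0,0,0]]]' 1
python3 -m pendant '[[[2,-50,0,0,0,0],[4,-100,0,0,0,0],[6,-150,0,0,0,0],[8,-200,0,0,0,0],[10,-250,0,0,0,0],[12,-300,0,0,0,0],[13,-342,0,0,0,0],[13,-342,0,0,0,0],[13,-342,0,0,0,0]]]'
```

```text
clock: 38.48
tool_pos: [0.4893, 0.2015, 0.018]
orientation: [-180.0, -0.0, -174.1]
force: [-0.2, -0.2, 0.6]
opening: 0.0876
clock: 39.72
tool_pos: [0.4935, 0.1598, 0.1366]
orientation: [179.8, 0.4, -173.8]
force: [0.4, -0.6, -1.2]
opening: 0.0405
clock: 40.85
tool_pos: [0.5035, -0.1849, 0.1323]
orientation: [180.0, -0.0, -174.1]
force: [0.3, -0.8, -0.3]
opening: 0.0401
```

```bash
python3 -m pendant '[[[0.5,-1.6,-25,0,0,0],[0.5,-1.6,-40,0,0,0],[0.5,-1.6,-54,0,0,0],[0.5,-1.6,-65,0,0,0],[0.5,-1.6,-73,0,0,0],[0.5,-1.6,-77,0,0,0],[0.5,-1.6,-78.5,0,0,0],[0.5,-1.6,-78.5,0,0,0]]]'
python3 -m pendant '[[[0,0,0,0,0,0],[0,0,0,0,0,0],[0,0,0,0,0,0],[0,0,0,0,0,0],[0,0,40,0,0,0],[0,0,80,0,0,0],[6,40,125,0,0,0],[12,90,140,0,0,0],[12,90,140,0,0,0],[12,90,140,0,0,0]]]' -1
python3 - <<'E'
from h import *
s=grab("wrist");W=cloud(s);save(s,"w12.png");stack(s,W,.059,42)
E
```

```text
clock: 41.85
tool_pos: [0.5045, -0.1865, 0.0543]
orientation: [-180.0, 0.0, -174.0]
force: [-0.2, -0.8, -0.1]
opening: 0.0404
clock: 43.1
tool_pos: [0.516, -0.0963, 0.1938]
orientation: [180.0, -0.0, -174.0]
force: [0.6, -0.8, -0.5]
opening: 0.0879
fit (array([ 503.6, -187.8]), np.float64(41.3), 1275) plane slopes [-0.004  0.005] z 0.0586
```

View pics/w12.png

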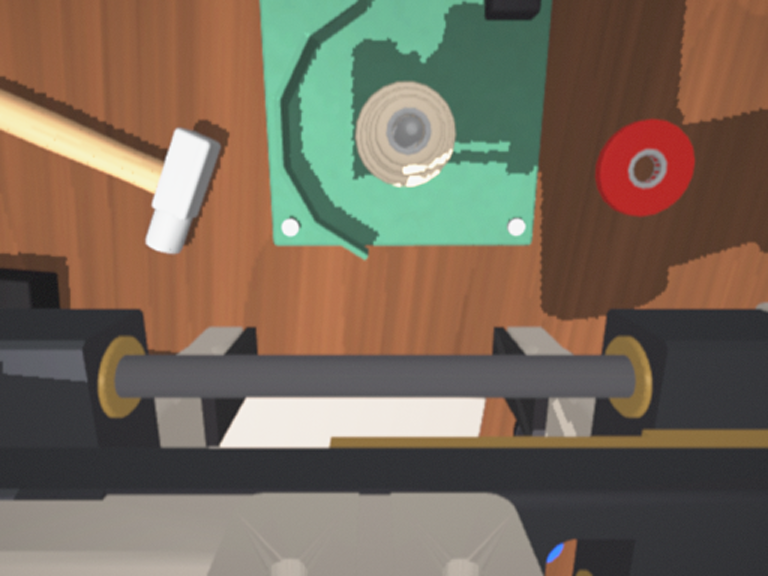

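All five laps form a neat pyramid at (408,130). Now to the collar, with a look first.

```bash
python3 -m pendant '[[[10,60,0,0,0,0],[20,120,0,0,0,0],[35,180,0,0,0,0],[50,235,0,0,0,0],[65,290,-10,0,0,0],[80,345,-20,0,0,0],[97,400,-30,0,0,0],[110,446,-39,0,0,0],[110,446,-39,0,0,0],[110,446,-39,0,0,0]]]'
python3 - <<'E'
from h import *
s=grab("wrist");W=cloud(s);lap(s,W,.633,.297,36,.026)
print(get_obs()["tool_pos"]);save(s,"w13.png")
E
```

```text
clock: 44.4
tool_pos: [0.6264, 0.3482, 0.1536]
orientation: [-179.9, -0.1, -174.1]
force: [-0.5, -0.3, 0.3]
opening: 0.0877
lap (array([647.7, 297.4]), np.float64(36.2), 868)
[0.62649369 0.34797823 0.15437017]
```

View pics/w13.png

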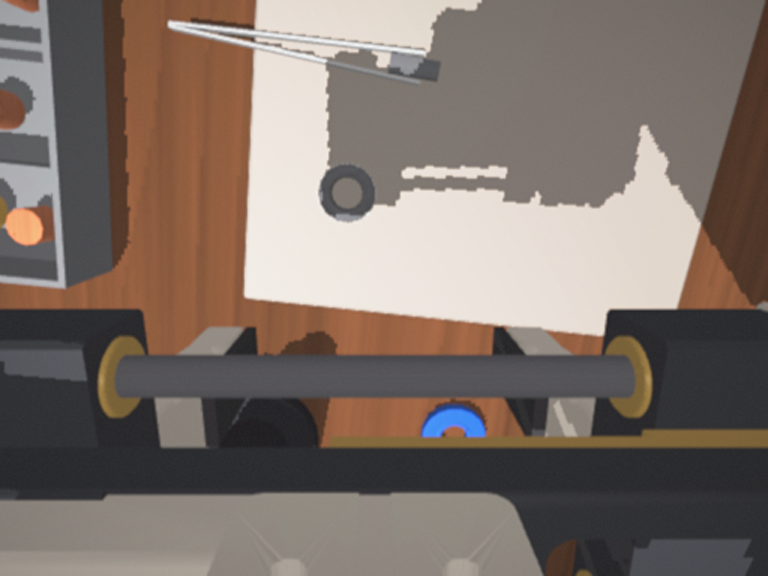

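The collar is at (347,192), which gives (647.7,297.4). A dark object at (275,420) lies near the descent path, so I'll check its position and height.

Run:
```python
from h import *
import pickle
for n in("side","scene"):
    s=pickle.load(open(n+"0.pkl","rb"));W=cloud(s)
    m=(W[...,0]>.56)&(W[...,0]<.78)&(W[...,1]>.30)&(W[...,1]<.48)&(W[...,2]>.03)
    P=W[m];print(n,len(P))
    for z in np.arange(.03,.3,.03):
        Q=P[(P[:,2]>=z)&(P[:,2]<z+.03)]
        if len(Q)>3: print(z.round(2),len(Q),Q.min(0).round(3),Q.max(0).round(3))
```

```text
side 323
0.03 27 [0.676 0.468 0.032] [0.69 0.48 0.06]
0.06 57 [0.676 0.456 0.06 ] [0.69 0.48 0.09]
0.09 73 [0.676 0.455 0.091] [0.707 0.48  0.12 ]
0.12 79 [0.676 0.466 0.121] [0.733 0.48  0.149]
0.15 87 [0.685 0.466 0.15 ] [0.712 0.48  0.158]
scene 361
0.03 64 [0.683 0.459 0.03 ] [0.724 0.48  0.06 ]
0.06 79 [0.684 0.449 0.06 ] [0.724 0.48  0.089]
0.09 93 [0.68  0.45  0.091] [0.725 0.48  0.119]
0.12 92 [0.68  0.458 0.12 ] [0.742 0.48  0.149]
0.15 33 [0.687 0.462 0.15 ] [0.714 0.48  0.159]
```

The lamp stays at y≥0.45, so the path is clear. Gripping the collar.

```bash
python3 -m pendant '[[[21.5,-35,-10,0,0,0],[21.5,-50,-50,0,0,0],[21.5,-50,-95,0,0,0],[21.5,-50,-125,0,0,0],[21.5,-50,-135,0,0,0],[21.5,-50,-135,0,0,0],[21.5,-50,-135,0,0,0]]]'
python3 -m pendant '[[[0,0,0,0,0,0],[0,0,0,0,0,0],[0,0,0,0,0,0],[0,0,0,0,0,0],[0,0,0,0,0,0],[0,0,0,0,0,0],[0,0,25,0,0,0],[0,0,65,0,0,0],[0,0,115,0,0,0],[0,0,115,0,0,0]]]' 1
```

```text
clock: 45.32
tool_pos: [0.6488, 0.3, 0.022]
orientation: [179.9, 0.1, -174.0]
force: [-1.1, -0.6, 0.6]
opening: 0.0874
clock: 46.58
tool_pos: [0.6503, 0.301, 0.1405]
orientation: [179.8, 0.4, -174.0]
force: [-0.3, 0.6, -1.3]
opening: 0.0348
```

```bash
python3 -m pendant '[[[-15,-55,0,0,0,0],[-30,-110,0,0,0,0],[-45,-165,0,0,0,0],[-60,-220,0,0,0,0],[-75,-270,0,0,0,0],[-95,-325,0,0,0,0],[-115,-380,0,0,0,0],[-130,-435,0,0,0,0],[-145,-485,0,0,0,0],[-145,-485,0,0,0,0]]]'
python3 -m pendant '[[[0,0,0,0,0,0],[0,0,0,0,0,0]]]'
python3 - <<'E'
from h import *
s=grab("wrist");W=cloud(s);o=get_obs();print(o["tool_pos"],o["opening"])
save(s,"w14.png")
E
```

```text
clock: 47.82
tool_pos: [0.501, -0.1881, 0.1344]
orientation: [180.0, -0.1, -174.3]
force: [0.2, -0.0, -0.8]
opening: 0.0347
clock: 48.08
tool_pos: [0.5031, -0.1846, 0.1349]
orientation: [180.0, -0.0, -174.0]
force: [0.0, 0.2, -0.4]
opening: 0.0345
[ 0.50316903 -0.18451191  0.13490658] 0.0347522884712912
```

View pics/w14.png

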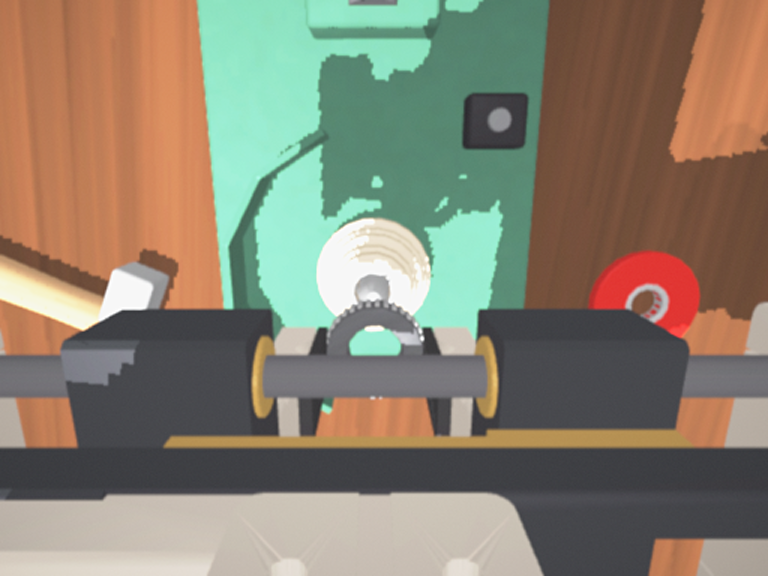

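The collar is held at (375,335) with the stack below at (373,275). Lowering it.

```bash
python3 -m pendant '[[[1.2,-1.7,-20,0,0,0],[1.2,-1.7,-35,0,0,0],[1.2,-1.7,-45,0,0,0],[1.2,-1.7,-54,0,0,0],[1.2,-1.7,-62,0,0,0],[1.2,-1.7,-67,0,0,0],[1.2,-1.7,-69,0,0,0],[1.2,-1.7,-69,0,0,0]]]'
python3 -m pendant '[[[0,0,0,0,0,0],[0,0,0,0,0,0],[0,0,0,0,0,0],[0,0,0,0,0,0],[0,0,30,0,0,0],[0,0,60,0,0,0],[6,40,105,0,0,0],[12,90,128,0,0,0],[12,90,128,0,0,0],[12,90,128,0,0,0]]]' -1
python3 - <<'E'
from h import *
s=grab("wrist");W=cloud(s);save(s,"w15.png");stack(s,W,.071,36);stack(s,W,.023,70)
E
```

```text
clock: 49.12
tool_pos: [0.5041, -0.1872, 0.0661]
orientation: [-180.0, 0.0, -174.0]
force: [-0.1, 0.0, -1.3]
opening: 0.0348
clock: 50.38
tool_pos: [0.5156, -0.097, 0.1938]
orientation: [180.0, -0.0, -174.0]
force: [-0.1, -0.3, -0.5]
opening: 0.0876
fit (array([ 503.3, -189.1]), np.float64(36.2), 974) plane slopes [-0.009  0.005] z 0.0704
fit (array([ 503.1, -188.1]), np.float64(69.0), 527) plane slopes [-0.005  0.005] z 0.0228
```

View pics/w15.png

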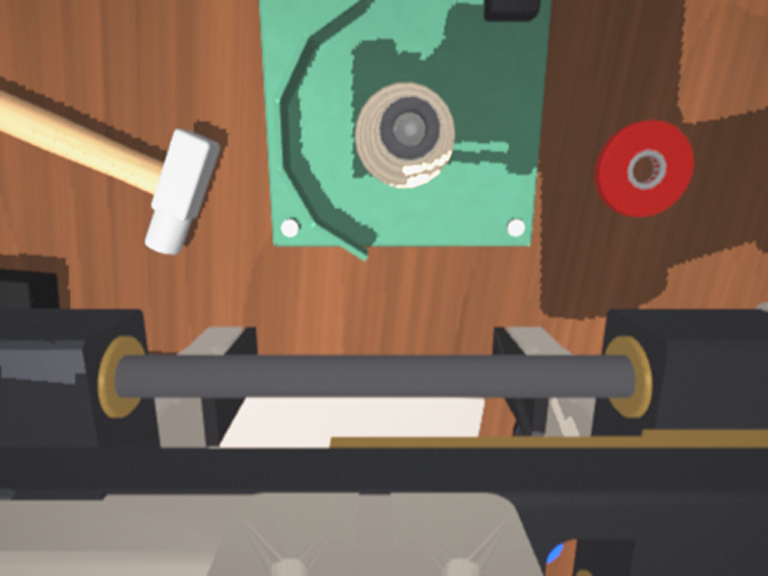

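The collar is seated with its top at 70.4 mm, centred and flat. Now I'll release the lever.

```bash
python3 -m pendant '[[[-4,-50,0,0,0,0],[-8,-105,0,0,0,0],[-13,-160,0,0,0,0],[-18,-215,0,0,0,0],[-22,-252,-30,0,0,0],[-22,-252,-80,0,0,0],[-22,-252,-120,0,0,0],[-22,-252,-126,0,0,0],[-22,-252,-126,0,0,0]]]'
python3 -m pendant '[[[15,1.5,0,0,0,0],[27,3,0,0,0,0],[37,4,0,0,0,0],[47,5,0,0,0,0],[57,6,0,0,0,0],[67,7,0,0,0,0],[77,8,0,0,0,0],[85,9,0,0,0,0],[88,9,0,0,0,0],[88,9,0,0,0,0]]]'
```

```text
clock: 51.55
tool_pos: [0.4939, -0.3498, 0.0682]
orientation: [-180.0, -0.1, -174.1]
force: [1.0, 0.4, 1.5]
opening: 0.0875
clock: 52.8
tool_pos: [0.5787, -0.34, 0.0671]
orientation: [179.9, -0.4, -174.1]
force: [-10.3, -1.5, 4.3]
opening: 0.0878
```

```bash
python3 -m pendant '[[[3,0,0,0,0,0],[3,0,0,0,0,0],[3,0,0,0,0,0],[3,0,0,0,0,0]]]'
python3 -m pendant '[[[-28,-3,0,0,0,0],[-28,-3,40,0,0,0],[-28,-3,100,0,0,0],[-35,60,130,0,0,0],[-45,110,150,0,0,0],[-58,160,170,0,0,0],[-60,215,170,0,0,0],[-60,215,170,0,0,0],[-60,215,170,0,0,0]]]'
python3 - <<'E'
from h import *
s=grab("wrist");save(s,"w16.png");W=cloud(s)
m=(W[...,2]>.070)&(W[...,2]<.11)&(W[...,1]<-.25)&(W[...,0]>.45)&(W[...,0]<.6);P=W[m]
f=lambda q:np.linalg.norm(P-q,axis=1)-.013
print(len(P),least_squares(f,[.545,-.34,.078],loss='soft_l1',f_scale=.001).x)
stack(s,W,.071,36);stack(s,W,.023,70)
E
```

```text
clock: 53.3
tool_pos: [0.5789, -0.34, 0.0668]
orientation: [179.8, -0.6, -174.1]
force: [-16.1, -1.6, 6.4]
opening: 0.0873
clock: 54.42
tool_pos: [0.5256, -0.1247, 0.2384]
orientation: [-180.0, 0.1, -174.0]
force: [-0.8, 0.4, 0.6]
opening: 0.0879
0 [ 0.545 -0.34   0.078]
fit (array([ 503.4, -189.3]), np.float64(36.0), 676) plane slopes [-0.005  0.006] z 0.0706
fit (array([ 503.2, -188.2]), np.float64(68.8), 397) plane slopes [-0.01   0.014] z 0.0229
```

View pics/w16.png

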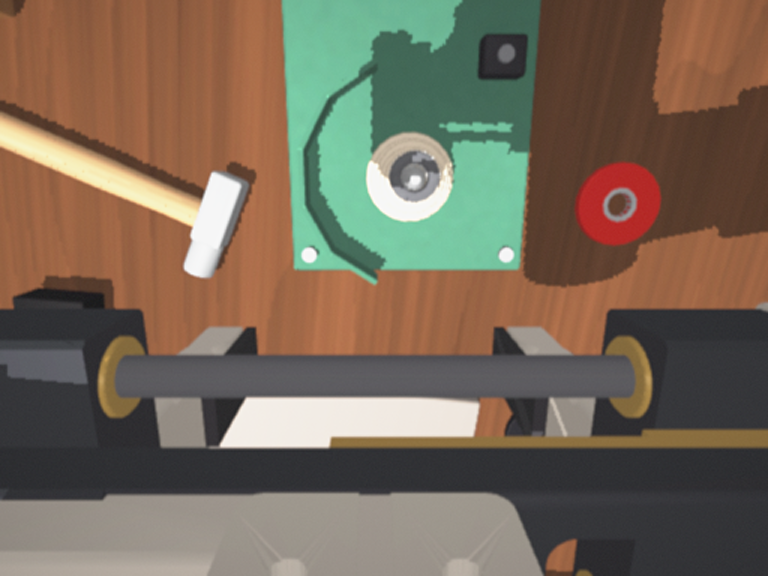

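The stack is intact at (411,176), but the lever is out of this view. I'll check the knob with the fixed cameras against the start.

Run:
```python
from h import *
import pickle
for n in("side","scene"):
  for s in(pickle.load(open(n+"0.pkl","rb")),grab(n)):
    W=cloud(s);m=(W[...,2]>.070)&(W[...,2]<.11)&(abs(W[...,1]+.345)<.03)&(W[...,0]>.46)&(W[...,0]<.6);P=W[m]
    f=lambda q:np.linalg.norm(P-q,axis=1)-.013
    print(n,len(P),least_squares(f,[.53,-.34,.078],loss='soft_l1',f_scale=.001).x.round(4))
print(get_obs()["force"])
```

```text
side 54 [ 0.5415 -0.3427  0.0808]
side 18 [ 0.5457 -0.3424  0.0778]
scene 62 [ 0.5424 -0.3448  0.0827]
scene 61 [ 0.5582 -0.3454  0.0929]
[-0.12746966 -0.0422985  -0.13436547]
```

```bash
python3 -c "
from plant import *
print(close_job())"
```

```text
the job is handed in; nothing more can be done
None
```

The job is done and handed in after about 55 s of robot time. I pulled the lever over to lock the spindle, then took the 63 mm lap off and laid it aside, because the 70 mm lap was also there. All five laps then went on in the order 70, 63, 56, 49 and 42 mm, followed by the collar. The lever was last, thrown back to the far side. The collar had been knocked about 4 cm aside during the run, so I found it again before gripping it.

**Stack:** each lap measured at its expected height and flat as it went on. In the last wrist view the collar's top was at 70.6 mm (71 expected) and flat within about 0.01 rad. The collar and the bottom lap were both within about 1 mm of the measured spindle axis.

**Lever:** it pressed against its end stop with about 16 N. The side camera then put the knob at x = 545.7 mm, z = 77.8 mm, about 52 mm from its locked position (53 mm is the full swing).

**Disagreement:** the scene camera's fit of the knob came out differently, at x = 558 mm, z = 93 mm. I disregarded it, because that height is above anything the knob can reach and the gripper may have been in its view. I did not check this with another picture.

The gripper was open and clear of everything at the end. I saw no bystander moved in the wrist views, but I did not measure them.

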